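# Flip the pepper's sample tag to done

### The job

The bell pepper has been tested: flip the white tag that shares its base plate right over its pivot, from its stripe face to its disc face, so that it lies fully down flat on the other side. It needs only pressing and pushing with the fingertips. Leave the tags of the other two samples as they are, and do not move, knock or pick up the samples or anything else on the bench.

Things in the scene. Friction and masses are not known exactly. Their poses are not given: they have to be found in the camera images.
- station_pepper: aluminium base plate 100 x 190 x 8 mm, fixed to the bench, with a flip tag over its origin and the bell pepper standing on a round dark pad 98 mm along +y. Origin on the bench directly below the tag's pivot; z up, +y from tag to sample, x across the pivot line. Turned by up to 0.3 rad
- tag_pepper (a joint): hinge of the tag beside the bell pepper, rad, 0 to 3.14, about station +y. 0: blade level towards station -x (robot side), stripe face up, on its stop rods; 1.57: blade straight up; 3.14: blade level towards +x, disc face up, on the other rods. Friction hinge (about 0.035 N m): stays wherever it is left. Starts between 0 and 0.25.
- tag_pepper_end (a point): middle of the outer edge of the blade of the tag beside the bell pepper, 62 mm from the pivot. The tag: a white plate 5 mm thick, centred on the pivot axis; on one side of it the blade, 62 mm long, 76 mm wide, on the other a heel 36 mm long, 44 mm wide: pressing the heel down raises the blade. One blade face bears a grey stripe, the other a round grey disc with a white eye
- station_flask: aluminium base plate 100 x 190 x 8 mm, fixed to the bench, with a flip tag over its origin and the conical flask standing on a round dark pad 98 mm along +y. Origin on the bench directly below the tag's pivot; z up, +y from tag to sample, x across the pivot line. Turned by up to 0.3 rad
- tag_flask (a joint): hinge of the tag beside the conical flask, rad, 0 to 3.14, about station +y. 0: blade level towards station -x (robot side), stripe face up, on its stop rods; 1.57: blade straight up; 3.14: blade level towards +x, disc face up, on the other rods. Friction hinge (about 0.035 N m): stays wherever it is left. Starts between 0 and 0.2; to be left as it is.
- tag_flask_end (a point): middle of the outer edge of the blade of the tag beside the conical flask, 62 mm from the pivot
- station_jar: aluminium base plate 100 x 190 x 8 mm, fixed to the bench, with a flip tag over its origin and the straight jar standing on a round dark pad 98 mm along +y. Origin on the bench directly below the tag's pivot; z up, +y from tag to sample, x across the pivot line. Turned by up to 0.3 rad
- tag_jar (a joint): hinge of the tag beside the straight jar, rad, 0 to 3.14, about station +y. 0: blade level towards station -x (robot side), stripe face up, on its stop rods; 1.57: blade straight up; 3.14: blade level towards +x, disc face up, on the other rods. Friction hinge (about 0.035 N m): stays wherever it is left. Already turned over at the start (2.95 to 3.14); to be left as it is.
- tag_jar_end (a point): middle of the outer edge of the blade of the tag beside the straight jar, 62 mm from the pivot
- pivot_pepper (a point): centre of the pivot of the pepper's tag, 110 mm above the bench; axes as the station's. Two steel uprights (14 x 6 mm, to 120 mm high) stand at y = +-46 mm beside it; 5 mm thick stop rods reach out from them at y = +-46 mm to x = +-50 mm and there turn inward to y = +-31 mm, 5 mm below the pivot. Between these, below the tag, is free space down to the base plate
- pepper: green bell pepper with stem, four lobes, 68 mm across, 92 mm high, loose on its pad. Origin at the centre of its underside
- flask: amber conical flask, 68 mm wide at the foot, 106 mm high, loose on its pad. Origin at the centre of its underside
- jar: glass jar with lid, 62 mm wide, 85 mm high, loose on its pad. Origin at the centre of its underside
- dish: closed petri dish, 92 mm wide, 18 mm high, loose. Origin at the centre of its underside
- beaker: open glass beaker, 60 mm wide, 65 mm high, loose. Origin at the centre of its underside
- tomato: tomato, 66 mm wide, 53 mm high, loose. Origin at the centre of its underside
- tipbox: pipette tip box, 77 x 112 x 53 mm, loose. Origin at the centre of its underside
- tuberack: steel rack of test tubes, 60 x 160 mm, 91 mm high, loose. Origin at the centre of its underside
- smalljar: small amber jar, 48 mm wide, 60 mm high, loose. Origin at the centre of its underside
- notebook: blue notebook, 100 x 140 x 12 mm, lying loose. Origin at the centre of its underside

How it is judged (in metres and radians):
At the end, for the whole second after the job is handed in: the pepper's tag is turned over to within 0.14 rad (8 degrees) of fully flat, and at rest; the blade edges of the other two tags have moved less than 15 mm, and every sample and loose thing less than 20 mm, the samples tilted less than 0.2 rad (value of joint tag_pepper above 3 rad and velocity of joint tag_pepper between -0.1 and 0.1 rad/s and distance of each of tag_flask_end, tag_jar_end from where it was at the start of the episode below 0.015 m and distance of each of pepper, flask, jar, dish, beaker, tomato, tipbox, tuberack, smalljar, notebook from where it was at the start of the episode below 0.02 m and angle between each of pepper, flask, jar's own z axis and vertical below 0.2 rad); the robot touches nothing.
It fails at once if another sample's tag was moved by 15 mm or more at its edge (not (distance of tag_flask_end from where it was at the start of the episode below 0.015 m) or not (distance of tag_jar_end from where it was at the start of the episode below 0.015 m)).
It fails at once if a sample or another loose thing was lifted, shifted by 20 mm or tipped (not (distance of pepper from where it was at the start of the episode below 0.02 m) or not (distance of flask from where it was at the start of the episode below 0.02 m) or not (distance of jar from where it was at the start of the episode below 0.02 m) or not (distance of dish from where it was at the start of the episode below 0.02 m) or not (distance of beaker from where it was at the start of the episode below 0.02 m) or not (distance of tomato from where it was at the start of the episode below 0.02 m) or not (distance of tipbox from where it was at the start of the episode below 0.02 m) or not (distance of tuberack from where it was at the start of the episode below 0.02 m) or not (distance of smalljar from where it was at the start of the episode below 0.02 m) or not (distance of notebook from where it was at the start of the episode below 0.02 m) or not (angle between pepper's own z axis and vertical below 0.2 rad) or not (angle between flask's own z axis and vertical below 0.2 rad) or not (angle between jar's own z axis and vertical below 0.2 rad)).
It also fails if it takes over 43 s, if anything falls off the work surface, if the arm or the gripper's body presses on something with over 40 N, if the wrist force passes 120 N, or if a joint passes its speed limit or range.

### The arm

A 6-joint arm with a two-finger parallel gripper is mounted at the origin on the work surface. World frame = base frame: x ahead of the robot, y to its left, z up, the work surface at z = 0. Lengths are in m, angles in degrees, forces in N, time in s.
With the tool pointing down it reaches from about 0.325 to 0.9 m from the base axis. Payload 3.5 kg.
Tool frame: the origin (TCP) lies on the centre line of the jaws, within the pads' length; the fingertips stand 19 mm ahead of it and the grasp point (between the pads) is the TCP; z points along the fingers, y is the direction in which the jaws open and shut (so a half turn about z gives the same grasp; the last joint's range is limited). The gripper opens to 85 mm and grips with 20 to 120 N. Pads are 22 mm wide; open, the fingers measure 114 mm over their backs; the gripper's body (76 mm by 85 mm) begins 54 mm behind the grasp point. The pads swing forward as they close: fully open they stand 13 mm farther back than shut.
Start: joints at [69.19, 15.837, -1.513, 72.651, 0, 84.076], TCP at [0.161, 0.604, 0.25] pointing down, gripper open.
Joint ranges: [-178.77, 178.77], [-48.84, 107.48], [-61.69, 71.31], [-111.58, 123.2], [-90, 87.43], [-180, 180]. Speed limits (degrees/s): [147.25, 147.25, 180, 180, 180, 180].

### API

Orientations are given as a 3x3 rotation matrix whose columns are the frame's x, y, z axes.
In Python, from plant import sensors, imaging, env gives the robot as it stands. The module is installed in compiled form; this text tells all that it offers.
- The arm moves only by the shell command python3 -m crank 'ROWS' [FORCE]. ROWS is JSON, a list of rows, each a list of 5 numbers: the shift along the world's x, y, z in mm, then the turn about the world's z in rad, then the finger opening in mm, from 0 to 85.4. A call has exactly 8 rows; each row shifts and turns the pose as measured when the row begins; what a row does not reach is not made up. A row lasts 1/12 s, in which the tool goes at most 41.7 mm and 7.16 degrees, less where a joint would pass 70% of its speed; a pose out of reach is approached as far as the arm can. A call with a gripper value outside its range is refused whole. The fingers move at their own pace and stop on an object; FORCE is the grip in N (left out, the last holds). Time passes only in rows, so rows that do not move let the fingers close, or fill a call up. It gives the time, the measured TCP pose, the force and the opening at its end, in the units of the state.
- sensors.read_state(): the state, without advancing time (a new reading comes with each control period).
- imaging.capture(name): name is "scene" or "top"; returns the picture (400x640x3 uint8, red, green, blue); there is no depth.
- imaging.camera_info(name): a dict with "intrinsics" (3x3 intrinsics, pixels), "rvec" (rotation vector, rad) and "tvec" (3), from world to camera coordinates, as OpenCV has them. Camera axes: x right, y down, z forward; pixel columns grow to the right and rows downward; lengths in m; the calibration is good to about 2 mm. A picture is of the moment at which its call begins. camera_info takes no time and is no camera call.
- env.hand_in(): hands the job in, once; it reports no verdict.
The state is a dict: "clock": time; "joint_pos": joint angles; "joint_velocities": joint speeds; "effort": joint torques, N m; "tool_pos": TCP position; "tool_rot": TCP orientation; "contact_force": force on the tool from outside, world axes, zero at the start; "wrist_torque": the same for the moment, N m; "finger_gap": finger opening in m.
Only numpy, scipy, OpenCV 4.12 (cv2) and the standard library are available. Lean on these libraries where they do the work, as an engineer would, in place of code of your own. Each camera call takes 0.05 s, during which the arm holds its last target.

## Working session

There is one attempt and no reset: what is moved stays moved. The work goes in short steps, Python scripts to look and compute and a shell command to move; the robot and the scene stay as the last step left them, time stands still between calls to the robot, and variables do not carry over. Pictures are saved under pics/ and viewed, and the job is handed in when it is done.

```bash
mkdir -p pics; python3 - <<'E'
from plant import sensors, imaging, env
import cv2
s=sensors.read_state();print(s)
for n in("scene","top"):
    im=imaging.capture(n);cv2.imwrite(f"pics/{n}0.png",im[:,:,::-1]);print(imaging.camera_info(n))
E
```

```text
{'clock': 0.0, 'joint_pos': array([ 6.91915751e+01,  1.58793631e+01, -1.59979215e+00,  7.26499577e+01,
       -2.22373358e-03,  8.40745317e+01]), 'joint_velocities': array([ 0.04472304, -0.03021258, -0.02739693,  0.05021615, -0.01048162,
        0.04475495]), 'effort': array([ 5.39067457e-05, -4.45508838e+01,  2.95202190e+01,  1.62730931e-02,
       -8.40870439e-05,  1.04302806e-07]), 'tool_pos': array([0.16029214, 0.6033206 , 0.24913164]), 'tool_rot': array([[-9.66452461e-01,  2.56844420e-01, -7.64243489e-04],
       [ 2.56845484e-01,  9.66450155e-01, -2.12024724e-03],
       [ 1.94029566e-04, -2.24541065e-03, -9.99997460e-01]]), 'contact_force': array([ 0.67525809, -0.29545129,  0.68138525]), 'wrist_torque': array([0.00179022, 0.03180629, 0.03578829]), 'finger_gap': 0.08583265775347736}
{'intrinsics': array([[364.15716895,   0.        , 317.19964181],
       [  0.        , 364.15716895, 196.46071633],
       [  0.        ,   0.        ,   1.        ]]), 'rvec': array([ 0.97651978,  2.69133152, -0.7180745 ]), 'tvec': array([ 0.42179878, -0.22504859,  1.34769878])}
{'intrinsics': array([[477.83776867,   0.        , 317.18594827],
       [  0.        , 477.83776867, 202.03173499],
       [  0.        ,   0.        ,   1.        ]]), 'rvec': array([ 2.11097055, -2.14392228,  0.15345508]), 'tvec': array([-0.00971376,  0.56049409,  1.21935614])}
```

View pics/scene0.png

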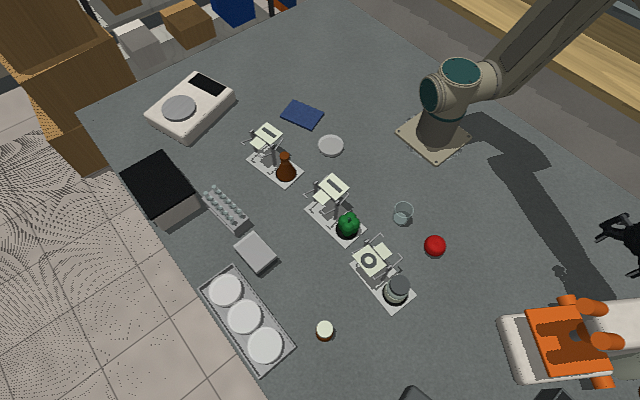

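View pics/top0.png

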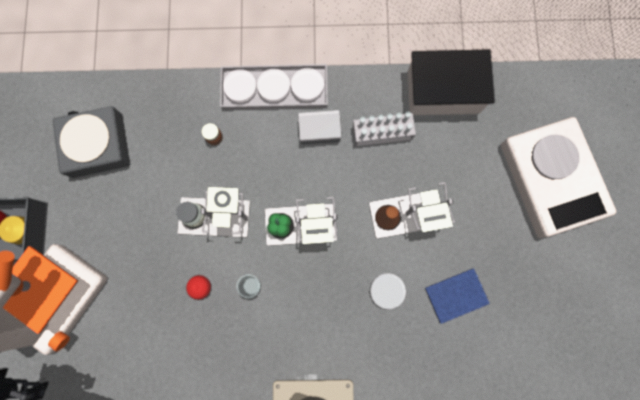

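```bash
cat > h.py <<'E'
import cv2, numpy as np
from plant import imaging
def P(n,X):
    c=imaging.camera_info(n); p,_=cv2.projectPoints(np.array(X,float).reshape(-1,1,3),c['rvec'],c['tvec'],c['intrinsics'],None); return p.reshape(-1,2)
def B(n,uv,z):
    c=imaging.camera_info(n); R=cv2.Rodrigues(c['rvec'])[0]; C=-R.T@c['tvec']
    d=R.T@np.linalg.inv(c['intrinsics'])@np.array([uv[0],uv[1],1.]); return C+d*(z-C[2])/d[2]
def crop(f,o,x0,y0,x1,y1,k):
    im=cv2.imread(f)[y0:y1,x0:x1]; cv2.imwrite(o,cv2.resize(im,None,fx=k,fy=k,interpolation=cv2.INTER_CUBIC))
E
python3 -c "
from h import *
crop('pics/top0.png','pics/c1.png',255,190,355,260,8)
crop('pics/scene0.png','pics/c2.png',290,160,390,235,8)
"
```

```text
(no output)
```

View pics/c1.png

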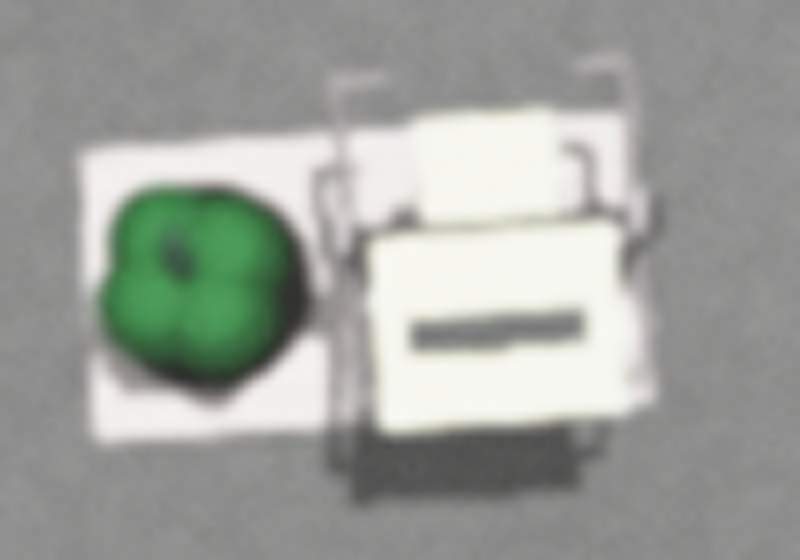

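View pics/c2.png

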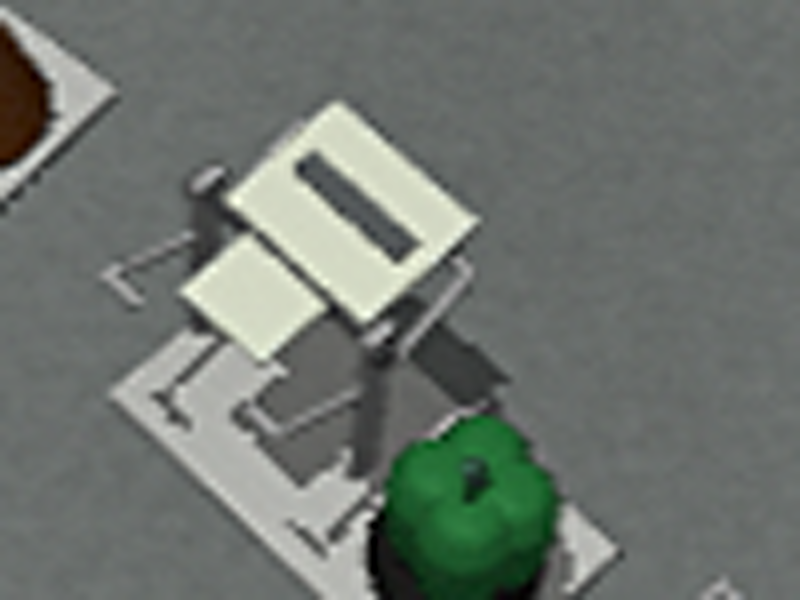

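```bash
cat > fit.py <<'E'
from h import *
from scipy.optimize import least_squares
def tagpts(th,z0=.0025):
    # local: blade towards -x, rotating about +y, stripe face up offset +z
    c,s=np.cos(th),np.sin(th)
    L=[(0,-.038),(0,.038),(-.062,-.038),(-.062,.038),(.036,-.022),(.036,.022)]
    o=[]
    for a,y in L:
        o.append((a*c+z0*s, y, -a*s+z0*c+.110))
    return o
def W(p,pts):
    x,y,yaw=p; c,s=np.cos(yaw),np.sin(yaw)
    return [(x+c*a-s*b,y+s*a+c*b,z) for a,b,z in pts]
def f(u,x0,y0,k=8): return (x0+(u[0]+.5)/k-.5,y0+(u[1]+.5)/k-.5)
plate=[(-.05,-.05-.0,.008)]
top=[(615,225),(370,238),(635,408),(380,432),(552,108),(415,115)]
top=np.array([f(u,255,190) for u in top])
sc=[(228,200),(365,322),(340,100),(480,220),(180,292),(262,362)]
sc=np.array([f(u,290,160) for u in sc])
def res(q):
    X=W(q[:3],tagpts(q[3]))
    return np.r_[(P('top',X)-top).ravel(),(P('scene',X)-sc).ravel()]
x0=list(B('top',top[:2].mean(0),.11)[:2])+[0.05,.1]
r=least_squares(res,x0); print(r.x,np.abs(r.fun).max(),r.fun.reshape(-1,2).round(1).tolist())
p=r.x
E
python3 - <<'E'
from fit import *
for u in [(80,150),(95,440),(655,402),(632,112)]: print(B('top',f(u,255,190),.008))
pl=[B('top',f(u,255,190),.008)[:2] for u in [(80,150),(95,440),(655,402),(632,112)]]
print(np.linalg.norm(pl[1]-pl[2]),np.linalg.norm(pl[2]-pl[3]))
print(W(r.x[:3],[(0,.098,.1)]))
# neighbors: top px -> positions z=.11
for n,u in dict(jarheel=(207,238),flask_pivotright=(452,185),flaskrod=(413,190),jarright=(250,240),pepstem=(277,222)).items(): print(n,B('top',u,.1)[:2].round(3))
im=cv2.imread('pics/top0.png')
for X in [(0,-.046,.12),(0,.046,.12),(-.05,-.046,.105),(-.05,.046,.105),(.05,-.046,.105),(.05,.046,.105),(.05,-.031,.105),(.05,.031,.105)]: print(X,(P('top',W(r.x[:3],[X]))[0]-[255,190])*8)
E
```

```text
[ 0.50773128 -0.0156425   0.06062353  0.1151317 ] 1.4263182031976385 [[-0.4, -0.5], [-0.2, 0.2], [-0.9, 1.1], [0.1, 0.4], [-0.0, 0.8], [-0.4, 1.3], [-1.4, 0.2], [-0.8, 0.9], [-0.8, -0.2], [-0.5, 0.2], [-0.4, -0.3], [-0.5, 0.3]]
[0.5515931  0.12608069 0.008     ]
[0.45273562 0.1206132  0.008     ]
[ 0.46260553 -0.06807944  0.008     ]
[ 0.56149564 -0.06226449  0.008     ]
0.18895059479022538 0.09906092105149059
[(np.float64(0.501793810543029), np.float64(0.0821774652742496), 0.1)]
jarheel [0.464 0.259]
flask_pivotright [ 0.589 -0.361]
flaskrod [ 0.578 -0.262]
jarright [0.458 0.15 ]
pepstem [0.502 0.083]
(0, -0.046, 0.12) [634.2609678  213.56509897]
(0, 0.046, 0.12) [337.92805573 236.28004283]
(-0.05, -0.046, 0.105) [646.43109815 378.80967808]
(-0.05, 0.046, 0.105) [351.74121927 401.29578352]
(0.05, -0.046, 0.105) [620.83982397  63.11413628]
(0.05, 0.046, 0.105) [330.15561391  85.48861127]
(0.05, -0.031, 0.105) [573.42141841  66.76401437]
(0.05, 0.031, 0.105) [377.5255477   81.84246414]
```

```bash
python3 -m crank '[[18,-30,0,0.04,0],[18,-30,0,0.04,0],[18,-30,0,0.04,0],[18,-30,0,0.04,0],[18,-30,0,0.04,0],[18,-30,0,0.04,0],[18,-30,0,0.04,0],[18,-30,0,0.04,0]]' 20
```

```text
clock: 0.77
tool_pos: [0.3033, 0.3571, 0.2438]
tool_rot: [[-0.996, -0.088, -0.004], [-0.088, 0.996, -0.006], [0.005, -0.005, -1.0]]
contact_force: [0.5, 0.1, 0.4]
finger_gap: -0.0001
```

```bash
python3 -m crank '[[18,-29,0,0,0],[18,-29,0,0,0],[18,-29,0,0,0],[18,-29,0,0,0],[18,-29,0,0,0],[18,-29,0,0,0],[18,-29,0,0,0],[18,-29,0,0,0]]'; python3 -m crank '[[18,-29,0,0,0],[18,-29,0,0,0],[18,-29,0,0,0],[18,-29,0,0,0],[10,-15,0,0,0],[0,0,0,0,0],[0,0,0,0,0],[0,0,0,0,0]]'
```

```text
clock: 1.43
tool_pos: [0.4484, 0.111, 0.2411]
tool_rot: [[-0.996, -0.091, -0.008], [-0.091, 0.996, -0.007], [0.008, -0.006, -1.0]]
contact_force: [0.9, 1.0, -0.1]
finger_gap: -0.0002
clock: 2.1
tool_pos: [0.5338, -0.0339, 0.2375]
tool_rot: [[-0.997, -0.08, -0.012], [-0.08, 0.997, -0.007], [0.012, -0.006, -1.0]]
contact_force: [0.1, 0.2, -0.2]
finger_gap: -0.0001
```

```bash
python3 -m crank '[[1,10,-15,0,0],[1,10,-15,0,0],[0,0,-15,0,0],[0,0,-15,0,0],[0,0,-15,0,0],[0,0,-10,0,0],[0,0,0,0,0],[0,0,0,0,0]]'
python3 - <<'E'
from h import *
for n in("scene","top"): cv2.imwrite(f"pics/{n}1.png",imaging.capture(n)[:,:,::-1])
crop('pics/top1.png','pics/t1.png',255,170,355,260,8)
crop('pics/scene1.png','pics/s1.png',280,130,390,235,5)
E
```

```text
clock: 2.77
tool_pos: [0.5291, -0.0033, 0.1499]
tool_rot: [[-0.996, -0.093, -0.014], [-0.092, 0.996, -0.005], [0.015, -0.003, -1.0]]
contact_force: [0.6, -0.4, 0.6]
finger_gap: 0.0002
```

View pics/s1.png

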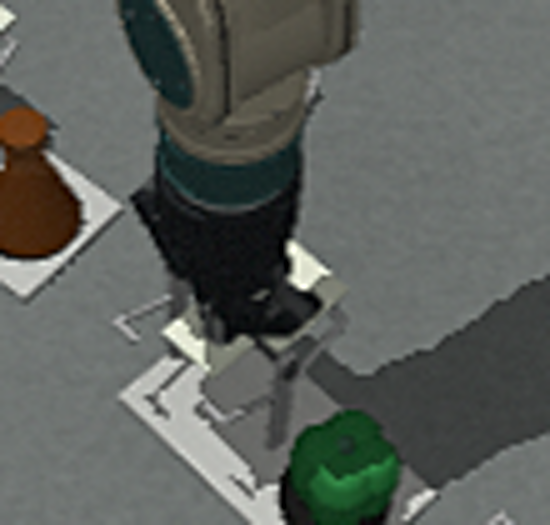

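View pics/top1.png

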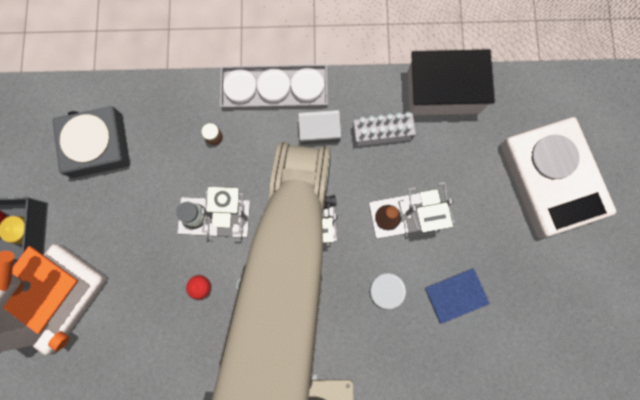

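```bash
python3 -m crank '[[4,-6,0,0,0],[3,-4,0,0,0],[0,0,0,0,0],[0,0,0,0,0],[0,0,-6,0,0],[0,0,-8,0,0],[0,0,-4,0,0],[0,0,0,0,0]]'
```

```text
clock: 3.53
tool_pos: [0.5415, -0.0161, 0.1354]
tool_rot: [[-0.996, -0.091, -0.004], [-0.09, 0.996, -0.006], [0.004, -0.006, -1.0]]
contact_force: [-0.0, -0.6, -0.5]
finger_gap: 0.0001
```

```bash
python3 -m crank '[[-5,1,0,0,0],[0,0,-5,0,0],[0,0,-6,0,0],[0,0,-6,0,0],[0,0,-6,0,0],[0,0,-6,0,0],[0,0,-2,0,0],[0,0,0,0,0]]'
```

```text
clock: 4.2
tool_pos: [0.5368, -0.0147, 0.1016]
tool_rot: [[-0.996, -0.091, -0.002], [-0.091, 0.996, -0.006], [0.002, -0.006, -1.0]]
contact_force: [0.4, 0.3, 1.3]
finger_gap: -0.0
```

```bash
python3 - <<'E'
from h import *
for n in("scene",): cv2.imwrite(f"pics/{n}2.png",imaging.capture(n)[:,:,::-1])
crop('pics/scene2.png','pics/s2.png',280,130,390,235,5)
E
```

```text
(no output)
```

View pics/s2.png

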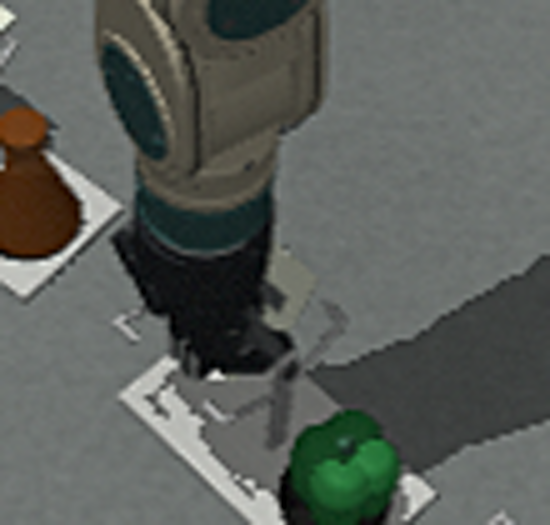

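```bash
python3 -m crank '[[0,0,20,0,0],[0,0,25,0,0],[0,0,25,0,0],[0,0,25,0,0],[0,0,20,0,0],[0,0,10,0,0],[0,0,0,0,0],[0,0,0,0,0]]'; python3 -m crank '[[-15,0,0,0,0],[-20,0,0,0,0],[-25,0,0,0,0],[-25,0,0,0,0],[-20,0,0,0,0],[-10,0,0,0,0],[0,0,0,0,0],[0,0,0,0,0]]'
```

```text
clock: 4.92
tool_pos: [0.5306, -0.0141, 0.227]
tool_rot: [[-0.996, -0.091, -0.015], [-0.091, 0.996, -0.005], [0.015, -0.004, -1.0]]
contact_force: [-0.3, -1.2, -0.5]
finger_gap: 0.0001
clock: 5.58
tool_pos: [0.4055, -0.013, 0.2144]
tool_rot: [[-0.995, -0.091, -0.033], [-0.091, 0.996, -0.002], [0.033, 0.001, -0.999]]
contact_force: [0.2, -0.1, -0.0]
finger_gap: 0.0004
```

```bash
python3 - <<'E'
from h import *
for n in("scene",): cv2.imwrite(f"pics/{n}3.png",imaging.capture(n)[:,:,::-1])
crop('pics/scene3.png','pics/s3.png',280,130,390,235,5)
E
```

```text
(no output)
```

View pics/s3.png

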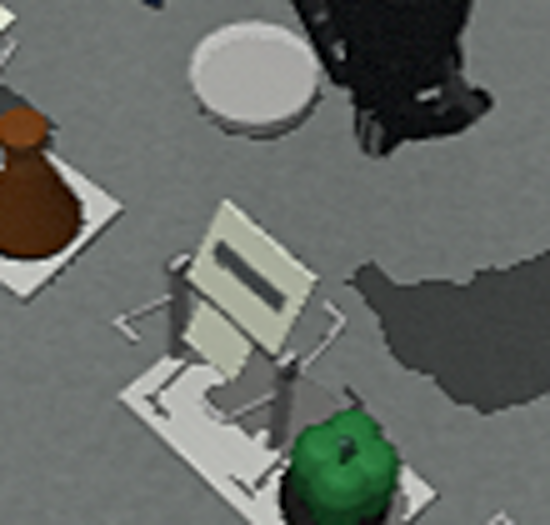

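```bash
python3 -m crank '[[0,-1,-12,0,0],[0,-1,-15,0,0],[0,-1,-15,0,0],[0,0,-10,0,0],[0,0,-4,0,0],[0,0,0,0,0],[0,0,0,0,0],[0,0,0,0,0]]'
```

```text
clock: 6.3
tool_pos: [0.4163, -0.0174, 0.1572]
tool_rot: [[-0.995, -0.092, -0.025], [-0.092, 0.996, -0.003], [0.025, -0.001, -1.0]]
contact_force: [0.0, 0.4, -1.3]
finger_gap: -0.0
```

```bash
python3 -m crank '[[10,0,0,0,0],[15,0,0,0,0],[15,0,0,0,0],[12,1,0,0,0],[10,0,0,0,0],[10,0,0,0,0],[8,0,0,0,0],[0,0,0,0,0]]'
```

```text
clock: 6.97
tool_pos: [0.507, -0.0167, 0.1614]
tool_rot: [[-0.996, -0.092, -0.016], [-0.092, 0.996, -0.004], [0.017, -0.003, -1.0]]
contact_force: [-0.1, -0.1, -0.6]
finger_gap: -0.0002
```

```bash
python3 -m crank '[[8,0,-1,0,0],[10,1,-2,0,0],[8,0,-2,0,0],[5,0,-4,0,0],[4,0,-5,0,0],[2,0,-5,0,0],[0,0,-3,0,0],[0,0,0,0,0]]'
```

```text
clock: 7.63
tool_pos: [0.5479, -0.0157, 0.1367]
tool_rot: [[-0.996, -0.092, -0.017], [-0.092, 0.996, -0.004], [0.017, -0.003, -1.0]]
contact_force: [0.7, -0.6, 0.2]
finger_gap: -0.0001
```

```bash
python3 - <<'E'
from h import *
for n in("scene",): cv2.imwrite(f"pics/{n}4.png",imaging.capture(n)[:,:,::-1])
crop('pics/scene4.png','pics/s4.png',280,130,390,235,5)
E
```

```text
(no output)
```

View pics/s4.png

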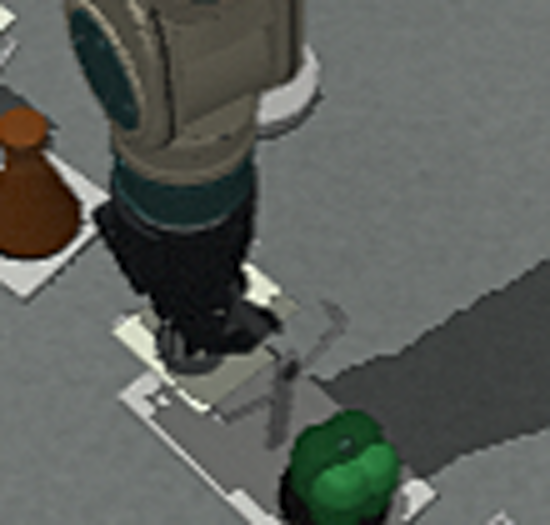

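Nearly flat; press down gently to the rods, moving slightly outward.

```bash
python3 -m crank '[[2,0,-2,0,0],[2,0,-2,0,0],[0,0,-2,0,0],[0,0,-2,0,0],[0,0,-2,0,0],[0,0,-2,0,0],[0,0,-2,0,0],[0,0,-2,0,0]]'
```

```text
clock: 8.35
tool_pos: [0.5518, -0.0157, 0.1313]
tool_rot: [[-0.996, -0.092, -0.014], [-0.092, 0.996, -0.005], [0.014, -0.004, -1.0]]
contact_force: [-4.5, 0.6, 10.9]
finger_gap: -0.0001
```

```bash
python3 -m crank '[[0,0,10,0,0],[0,0,20,0,0],[0,0,25,0,0],[0,0,25,0,0],[0,0,20,0,0],[0,0,10,0,0],[0,0,0,0,0],[0,0,0,0,0]]';  python3 -m crank '[[-15,0,0,0,0],[-25,0,2,0,0],[-30,0,2,0,0],[-30,0,2,0,0],[-25,0,2,0,0],[-15,0,0,0,0],[0,0,0,0,0],[0,0,0,0,0]]'
python3 - <<'E'
from h import *
from plant import sensors
for n in("scene","top"): cv2.imwrite(f"pics/{n}5.png",imaging.capture(n)[:,:,::-1])
crop('pics/top5.png','pics/t5.png',255,190,355,260,8)
crop('pics/scene5.png','pics/s5.png',290,160,390,235,8)
a=cv2.imread('pics/scene0.png').astype(int);b=cv2.imread('pics/scene5.png').astype(int)
d=(np.abs(a-b).max(2)>40).astype('uint8')*255; cv2.imwrite('pics/d5.png',d)
E
```

```text
clock: 9.02
tool_pos: [0.5504, -0.0155, 0.2482]
tool_rot: [[-0.996, -0.092, -0.012], [-0.092, 0.996, -0.005], [0.013, -0.004, -1.0]]
contact_force: [-0.9, -0.2, 0.7]
finger_gap: 0.0
clock: 9.68
tool_pos: [0.3998, -0.0144, 0.2441]
tool_rot: [[-0.995, -0.092, -0.029], [-0.092, 0.996, -0.002], [0.029, 0.0, -1.0]]
contact_force: [0.3, 0.3, -0.3]
finger_gap: -0.0002
```

View pics/s5.png

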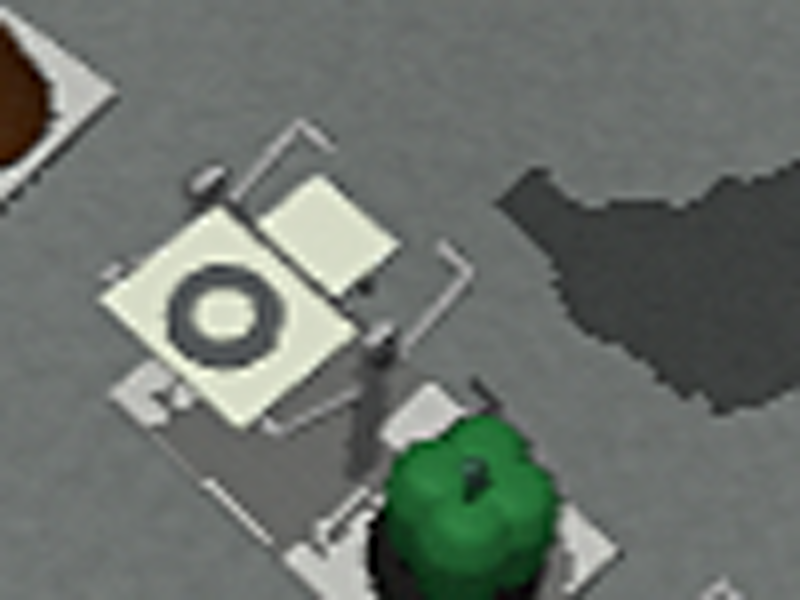

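View pics/d5.png

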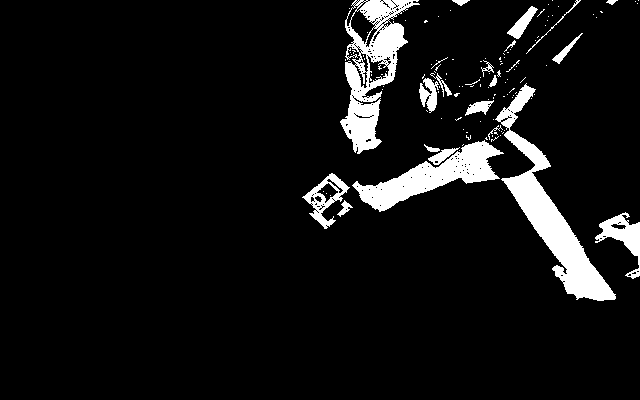

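View pics/scene5.png

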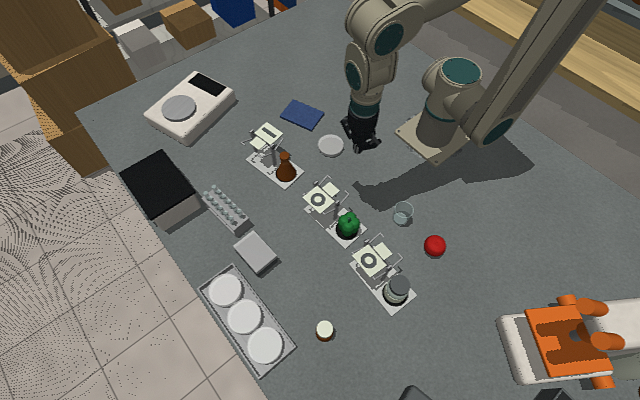

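```bash
python3 - <<'E'
from fit import *
q=r.x
s5=np.array([f(u,290,160) for u in [(222,207),(358,330),(100,298),(243,428),(320,175),(400,243)]])
g=lambda a: (P('scene',W([q[0]+a[1],q[1]+a[2],q[2]],tagpts(a[0],-.0025)))-s5).ravel()
t=least_squares(g,[3.,0,0]);print(t.x,t.fun.round(1))
for th in (2.85,3.0,3.14): 
  u=least_squares(lambda a:g([th,*a]),[0,0]);print(th,u.cost)
E
```

```text
[ 0.50773128 -0.0156425   0.06062353  0.1151317 ] 1.4263182031976385 [[-0.4, -0.5], [-0.2, 0.2], [-0.9, 1.1], [0.1, 0.4], [-0.0, 0.8], [-0.4, 1.3], [-1.4, 0.2], [-0.8, 0.9], [-0.8, -0.2], [-0.5, 0.2], [-0.4, -0.3], [-0.5, 0.3]]
[ 3.12109611e+00 -6.36690595e-04  1.30864409e-03] [-0.2 -0.6  0.6 -0.  -0.1 -0.1 -0.2  0.3 -0.2 -0.1  0.   0.4]
2.85 15.050502366328736
3.0 3.0118782717329387
3.14 0.6284160679163853
```

Fitted angle is 3.12 rad, so the tag is flat. Nothing else changed in the picture, and the arm is clear.

```bash
python3 - <<'E'
from plant import env
env.hand_in()
E
```

```text
the job is handed in; nothing more can be done
```

The bell pepper's tag is flipped over to its disc face and lying flat, and the job is handed in at about 9.8 s of robot time. I pressed the heel down with closed fingertips to raise the blade. Then I pushed the blade over from the robot side, pressed it onto its rods with about 11 N, and backed the arm off.

- **Tag angle:** a fit to the last scene picture gives 3.12 rad (3.0 needed).
- **Everything else:** comparing the scene picture before and after shows changes only at the pepper's tag, the robot and the shadows. The other tags, samples and loose items show no visible shift. The top camera was not used for the final check.
- **Robot:** the arm is clear of everything, and its contact force reads near zero.

No check failed or disagreed.

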